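Clear the lab bench: bottles, jars and slide box to their places

ROBOT

A 6-joint arm with a two-finger parallel gripper is mounted at the origin on the work surface. World frame = base frame: x ahead of the robot, y to its left, z up, the work surface at z = 0. Lengths are in mm, angles in rad, forces in N, time in s.
With the tool pointing down it reaches from about 375 to 925 mm from the base axis. Payload 5.7 kg.
Tool frame: the origin (TCP) lies on the centre line of the jaws, within the pads' length; the fingertips stand 14 mm ahead of it and the grasp point (between the pads) lies 5 mm behind it; z points along the fingers, y is the line along which they close (so a half turn about z gives the same grasp; the last joint's range is limited). The gripper opens to 88 mm and grips with 3 to 60 N. Pads are 20 mm wide; open, the fingers measure 115 mm over their backs; the gripper's body (75 mm by 178 mm) begins 61 mm behind the grasp point.
Start: joints at [-1.298, 0.359, 1.51, -0, 1.272, -0.115], TCP at [226.874, -555.421, 236.623] pointing down, gripper open.
Joint ranges: [-2.97, 2.97], [-1.01, 2.36], [0.21, 2.38], [-0.96, 4.11], [0.2, 2.71], [-2.98, 2.98]. Speed limits (rad/s): [2.39, 2.39, 3.14, 3.14, 3.14, 3.14].

INTERFACE

Orientations are given as a unit quaternion [w, x, y, z].
In Python, from workcell import manip gives the robot as it stands.
- The arm moves only by the tool play_rows, never from a script. Its argument "moves" is text: rows parted by semicolons, each of 5 numbers parted by spaces: the gripper command: -1 is fully open, 1 is shut, values between are in proportion, then the shift along the tool's x, y, z in m, then the turn about the tool's z in degrees. In form: gripper x y z spin; .... A call has 1 to 20 rows; each row shifts and turns the commanded pose from where the row before left it, along the tool's axes as they then stand; what a row does not reach is not made up. A row lasts 1/8 s, in which the tool goes at most 62.5 mm and 10.7 degrees, less where a joint would pass 70% of its speed; a pose out of reach is approached as far as the arm can. A call with a gripper value outside its range is refused whole. The fingers move at their own pace and stop on an object; "newtons" is the grip in N (left out, the last holds). Time passes only in rows, so rows that do not move let the fingers close. It gives the time, the measured TCP pose, the force, the opening and the grip force at its end, in the units of the state.
- manip.sense(): the state, without advancing time (a new reading comes with each control period).
- manip.grab_frame(name): name is "side" or "top" or "wrist"; returns a dict with "img" (420x560x3 uint8, red, green, blue), "fx", "fy", "cx", "cy" (pixels), "k1" (the pictures are not rectified: a ray, as slopes to the right and down, at radius r is drawn at 1 + k1 r^2 times it, then the intrinsics apply), "R" (3x3) and "t" (3): a world point X has camera coordinates R X + t; the wrist camera has in their place "tool_from_camera" (4x4, takes a point from camera to tool coordinates, whose origin is the TCP and whose axes are the flange's). Camera axes: x right, y down, z forward; pixel columns grow to the right and rows downward; lengths in mm; the calibration is good to about 2 mm. A picture is of the moment at which its call begins: read the wrist's pose just before it. There is no depth.
- manip.hand_in(): hands the job in; it is judged then, once.
The state is a dict: "time": time; "joint_positions": joint angles; "dq": joint speeds; "tau": joint torques, N m; "eef_pos": TCP position; "orientation": TCP orientation; "ft_force": force on the tool from outside, world axes, zero at the start; "torque": the same for the moment, N m; "width": finger opening in mm; "grasp_force": force on a finger pad.
Only numpy, scipy, OpenCV 4.12 (cv2) and the standard library are available. Lean on these libraries where they do the work, as an engineer would, in place of code of your own. Each camera call takes 0.05 s, during which the arm holds its last target. There are 200 camera calls.

TASK

Tidy the bench: stand the two tall bottles in the deep rack and the two squat jars in the shallow tray, one to a bay, and only when all four are in place slide the flat slide box long way in under the low instrument stand, straight, until it meets the back stop. Set the bottles and jars down upright on the floor of their bays without dropping them or tipping them over, and leave the beaker and the flask where they stand.

Things in the scene. Friction and masses are not known exactly. Their poses are not given: they have to be found in the camera images.
- bottle1_mid (a point): one of two identical tall narrow amber bottles with a black cap and a paper label, standing upright: 40 mm in diameter (straight-sided at mid-height), 115 mm tall, about 0.14 kg. This point is its centre, half-way up; z runs up the bottle.
- bottle2_mid (a point): one of two identical tall narrow amber bottles with a black cap and a paper label, standing upright: 40 mm in diameter (straight-sided at mid-height), 115 mm tall, about 0.14 kg. This point is its centre, half-way up; z runs up the bottle.
- jar1_mid (a point): one of two identical squat white jars with a white lid, standing upright: straight-sided, 54 mm in diameter (lid too), 56 mm tall, about 0.10 kg. This point is its centre, half-way up; z runs up the jar.
- jar2_mid (a point): one of two identical squat white jars with a white lid, standing upright: straight-sided, 54 mm in diameter (lid too), 56 mm tall, about 0.10 kg. This point is its centre, half-way up; z runs up the jar.
- slidebox_mid (a point): flat grey closed slide box with a paper label on top, lying flat: 90 mm long (its x axis) x 60 mm wide (y) x 26 mm high, about 0.15 kg, the same from either end. This point is its centre, 13 mm up.
- rack: the deep bottle rack: open grey plastic box fixed to the bench, 68 mm (x) x 128 mm (y), 35 mm high, walls and floor 4 mm thick, split by one 4 mm partition into two bays side by side along y, each 60 x 58 mm inside, centred at y = +31 and -31 mm (x = 0). Origin: centre of its underside, on the bench. Bottles belong here.
- tray: the shallow jar tray: open steel tray fixed to the bench, 85 mm (x) x 170 mm (y), only 10 mm high, walls and floor 4 mm thick, split by one 4 mm partition into two bays side by side along y, each 77 x 79 mm inside, centred at y = +41.5 and -41.5 mm (x = 0). Origin: centre of its underside, on the bench. Jars belong here.
- stand: low white fixed stand, 120 (x) x 150 mm (y), a meter on top (83 mm high, from 44 mm behind the front edge). Shelf 36 mm (underside) to 46 mm above the bench. Origin: footprint centre at bench level; x points in from the open front, which faces the robot. Mouth at x = -60 mm, 80 mm wide between 12 mm cheeks. Back stop face at x = +15 mm: box home, centre at x = -30 mm, sticks 15 mm out.
- beaker: bystander: open glass beaker, 70 mm in diameter, 85 mm tall, loose, beyond the work. Origin: centre of its underside.
- flask: bystander: conical glass flask, 76 mm in diameter at the foot, 100 mm tall, loose, beyond the work. Origin: centre of its underside.
There are look-alikes about, which are no part of the job. There is more than one size of the stand; the one meant has the size given above. Leave any red look-alike of the part that bears jar2_mid alone.

How it is judged (in metres and radians):
On the way, in this order (a step that is already met when the one before it is completed fails the run):
1. all bottles and jars are in their places (x of bottle1_mid in the frame of rack between -0.02 and 0.02 m and y of bottle1_mid in the frame of rack between -0.062 and 0.062 m and z of bottle1_mid in the frame of rack between 0.0565 and 0.0665 m and angle between each of bottle1_mid, bottle2_mid, jar1_mid, jar2_mid's own z axis and vertical below 0.12 rad and linear speed of each of bottle1, bottle2, jar1, jar2 below 0.02 m/s and x of bottle2_mid in the frame of rack between -0.02 and 0.02 m and y of bottle2_mid in the frame of rack between -0.062 and 0.062 m and z of bottle2_mid in the frame of rack between 0.0565 and 0.0665 m and x of jar1_mid in the frame of tray between -0.02 and 0.02 m and y of jar1_mid in the frame of tray between -0.07 and 0.07 m and z of jar1_mid in the frame of tray between 0.027 and 0.037 m and x of jar2_mid in the frame of tray between -0.02 and 0.02 m and y of jar2_mid in the frame of tray between -0.07 and 0.07 m and z of jar2_mid in the frame of tray between 0.027 and 0.037 m), for 0.2 s.
2. the slide box is home under the stand (x of slidebox_mid in the frame of stand between -0.04 and -0.022 m and y of slidebox_mid in the frame of stand between -0.015 and 0.015 m and z of slidebox_mid in the frame of stand between 0.008 and 0.018 m and angle between the x axis of slidebox_mid and the x axis of stand, either way round below 0.25 rad and linear speed of slidebox below 0.02 m/s), for 0.2 s.
At the end, for the whole second after the job is handed in: Bottles in the rack, jars in the tray, one to a bay, upright (within 7 degrees) on the bay floor (within 5 mm); slide box flat under the stand, its centre within 8 mm of fully home, 15 mm of the middle, straight within 14 degrees; all released and at rest (all of step 1 and all of step 2); the robot touches nothing.
It fails at once if a bottle or jar is tipped right over (angle between any of bottle1_mid, bottle2_mid, jar1_mid, jar2_mid's own z axis and vertical above 1 rad).
It fails at once if a bottle or jar is dropped (falls 30 mm or more) ((linear speed of bottle1 above 0.8 m/s and contact force between bottle1 and the fingers below 0.05 N) or (linear speed of bottle2 above 0.8 m/s and contact force between bottle2 and the fingers below 0.05 N) or (linear speed of jar1 above 0.8 m/s and contact force between jar1 and the fingers below 0.05 N) or (linear speed of jar2 above 0.8 m/s and contact force between jar2 and the fingers below 0.05 N)).
It fails at once if the beaker is shoved away (more than 25 mm) (distance of beaker from where it was at the start of the episode above 0.025 m).
It fails at once if the flask is shoved away (more than 25 mm) (distance of flask from where it was at the start of the episode above 0.025 m).
It also fails if it takes over 144 s, if anything falls off the work surface, if the arm or the gripper's body presses on something with over 40 N, if the wrist force passes 120 N, or if a joint passes its speed limit or range.

## Working session

There is one attempt and no reset: what is moved stays moved. The work goes in short steps, Python scripts to look and compute and a tool call to move; the robot and the scene stay as the last step left them, time stands still between calls to the robot, and variables do not carry over. Pictures are saved under pics/ and viewed, at most 14 in all, crops included, and the job is handed in when it is done.

Besides the shell and the picture viewer there is one more tool, called after "Call:" as a command line: name --argument value ..., lists and objects as JSON in quotes. play_rows: Moves the arm, as the interface text tells. Its arguments: {"type":"object","properties":{"moves":{"type":"string"},"newtons":{"type":"number"}},"required":["moves"]}

```bash
mkdir -p pics
cat > h.py <<'E'
import numpy as np, cv2, sys
from workcell import manip
def snap(n,f):
    s=manip.sense(); g=manip.grab_frame(n); cv2.imwrite(f'pics/{f}.png',g['img'][:,:,::-1])
    np.save(f'pics/{f}.npy',np.array([g,s],dtype=object),allow_pickle=True); return g,s
def load(f): return np.load(f'pics/{f}.npy',allow_pickle=True)
E
ls
python3 - <<'E'
from h import *
for n in('top','side','wrist'):
    g,s=snap(n,n+'0'); print(n,{k:v for k,v in g.items() if k!='img'})
print(s)
E
```

```text
h.py
pics
top {'fx': 445.32561661680313, 'fy': 445.32561661680313, 'cx': 281.5007527054101, 'cy': 210.375395627818, 'k1': -0.031749579015761864, 'R': array([[-0.00432571, -0.9999376 , -0.01029996],
       [-0.98720128,  0.00591221, -0.15936963],
       [ 0.15942058,  0.00947874, -0.98716525]]), 't': array([  -2.98886574,  573.55375348, 1052.39890204])}
side {'fx': 444.256549299326, 'fy': 444.256549299326, 'cx': 289.10532213490006, 'cy': 211.52283023521326, 'k1': -0.13132785677658432, 'R': array([[-0.92821534, -0.37197279, -0.00724709],
       [-0.23679052,  0.60568379, -0.7596561 ],
       [ 0.28696084, -0.7034084 , -0.65028462]]), 't': array([548.75860035, 174.04357671, 956.10818269])}
wrist {'fx': 351.6408809317815, 'fy': 351.6408809317815, 'cx': 279.66721042571464, 'cy': 208.47341299483466, 'k1': -0.008792397541642858, 'tool_from_camera': array([[-3.30791993e-04, -9.59358023e-01, -2.82191556e-01,
         7.66229436e+01],
       [ 9.99999089e-01,  5.19170927e-05, -1.34872487e-03,
        -7.77780796e-01],
       [ 1.30856059e-03, -2.82191745e-01,  9.59357132e-01,
        -1.47527035e+02],
       [ 0.00000000e+00,  0.00000000e+00,  0.00000000e+00,
         1.00000000e+00]])}
{'time': 0.1, 'joint_positions': array([-1.29811846e+00,  3.59436196e-01,  1.51128972e+00, -1.42519762e-05,
        1.27253856e+00, -1.15101617e-01]), 'dq': array([-0.0010534 ,  0.00010101, -0.00178481,  0.00076698, -0.0020146 ,
        0.00050309]), 'tau': array([-2.91067372e-04, -5.16357100e+01, -2.71406990e+01,  6.76509691e-02,
        2.76738539e-02, -5.25115320e-05]), 'eef_pos': array([ 226.70592734, -554.87776801,  235.90486167]), 'orientation': array([-8.32779004e-04,  9.81261449e-01,  1.92679191e-01, -7.25800114e-05]), 'ft_force': array([0.07431604, 0.01141593, 0.80555452]), 'torque': array([-0.0194613 , -0.01974897, -0.01621311]), 'grasp_force': 0.0, 'width': 87.96599943073736}
```

View pics/top0.png

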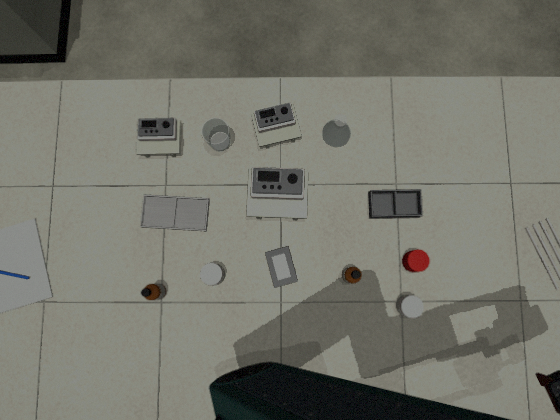

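View pics/side0.png

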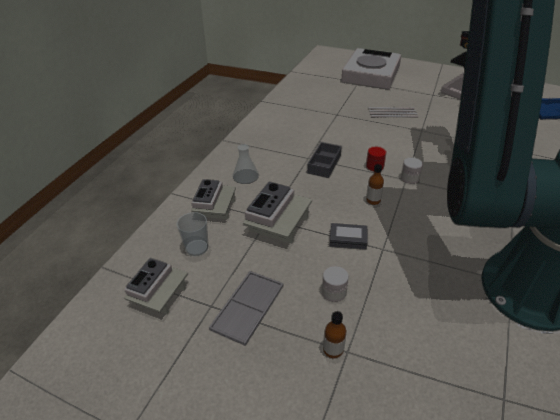

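The top view shows bottles at (151,292) and (352,274), white jars at (211,273) and (411,306), and a red look-alike at (416,261). The slide box is at (281,266), the tray at (176,213) and the rack at (395,204). There are three stands: (278,193), which is ~62 px (~145 mm) wide, and smaller ones at (158,136) and (276,125). The stand at (278,193) fits 150 mm.

```bash
cat >> h.py <<'E'
def K(g): return np.array([[g['fx'],0,g['cx']],[0,g['fy'],g['cy']],[0,0,1.]]),np.array([g['k1'],0,0,0.])
def Rq(q):
    from scipy.spatial.transform import Rotation as R; return R.from_quat([q[1],q[2],q[3],q[0]]).as_matrix()
def campose(g,s):  # cam->world R, C
    if 'R' in g: return g['R'].T, -g['R'].T@g['t']
    T=g['tool_from_camera']; Rt=Rq(s['orientation']); return Rt@T[:3,:3], Rt@T[:3,3]+s['eef_pos']
def cast(g,s,px,z):
    k,d=K(g); n=cv2.undistortPoints(np.float64(px).reshape(-1,1,2),k,d).reshape(-1,2)
    R,C=campose(g,s); r=np.c_[n,np.ones(len(n))]@R.T
    return C+r*((z-C[2])/r[:,2])[:,None]
def proj(g,s,X):
    R,C=campose(g,s); k,d=K(g); c=(np.atleast_2d(X)-C)@R
    return cv2.projectPoints(c,np.zeros(3),np.zeros(3),k,d)[0].reshape(-1,2)
def blob(mask,near):
    n,l,st,c=cv2.connectedComponentsWithStats(mask.astype(np.uint8)); 
    i=min([i for i in range(1,n) if st[i,4]>25],key=lambda i:np.hypot(*(c[i]-near)))
    return (l==i).astype(np.uint8),st[i],c[i]
E
python3 - <<'E'
from h import *
g,s=load('top0'); im=g['img']; hsv=cv2.cvtColor(im,cv2.COLOR_RGB2HSV)
for p in [(211,273),(411,306),(281,266),(352,274),(151,292),(176,213),(395,190),(278,210)]: print(p,hsv[p[1],p[0]])
cv2.imwrite('pics/crop1.png',cv2.resize(im[100:315,130:435],None,fx=2.6,fy=2.6,interpolation=cv2.INTER_CUBIC)[:,:,::-1])
E
```

```text
(211, 273) [ 60   4 140]
(411, 306) [ 50   5 140]
(281, 266) [ 50   5 141]
(352, 274) [ 0 75 17]
(151, 292) [ 13 180  41]
(176, 213) [ 30   7 112]
(395, 190) [90  3 85]
(278, 210) [ 43  13 141]
```

View pics/crop1.png

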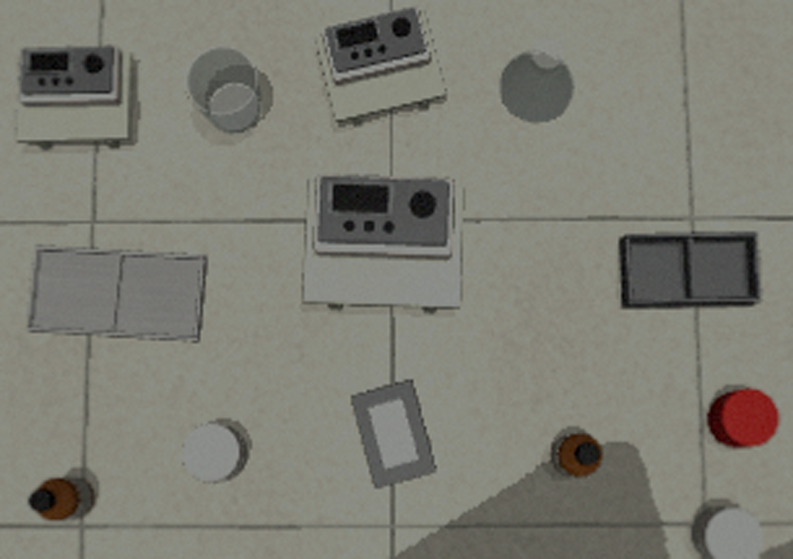

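The crop shows the big stand's shelf front edge from (303,304) to (461,307), the box corners near (351,396), (411,380), (436,468) and (376,486), tray corners (37,247) to (199,341), and rack corners (620,236) to (761,302). The red jar is at (743,418), and the white jar2 is at (733,533). I'll cast these now.

Run:
```python
from h import *
np.set_printoptions(precision=1,suppress=True)
g,s=load('top0')
f=lambda L,z:cast(g,s,[(130+(u+.5)/2.6-.5,100+(v+.5)/2.6-.5) for u,v in L],z)
def rep(n,L,z):
    P=f(L,z); print(n,P[:,:2].tolist(), 'mean',P.mean(0)[:2],'sides',[round(float(np.linalg.norm(P[i]-P[(i+1)%len(P)]))) for i in range(len(P))])
    if len(P)>1: e=P[1]-P[0]; print('   ang e01',np.degrees(np.arctan2(e[1],e[0])))
rep('tray',[(37,247),(207,255),(199,341),(30,330)],10)
rep('rack',[(620,236),(758,233),(761,302),(623,307)],35)
rep('standfront',[(303,304),(461,307)],46)
rep('small1',[(16,140),(130,143)],46);rep('small2',[(338,123),(445,96)],46)
rep('box',[(351,396),(411,380),(436,468),(376,486)],26)
rep('jarA',[(213,452)],56);rep('jarB',[(733,533)],56);rep('red',[(743,418)],56)
rep('botA',[(42,499)],115);rep('botB',[(587,454)],115)
rep('flaskfoot',[(537,90)],0);rep('beakerfoot',[(235,107)],0)
# masks
im=g['img'];hsv=cv2.cvtColor(im,cv2.COLOR_RGB2HSV)
for n,p in (('capA',(146,292)),('capB',(356,274))):
    m,st,c=blob(hsv[...,2]<32,p);print(n,st,c,cast(g,s,[c],115))
g2,s2=load('side0');hs=cv2.cvtColor(g2['img'],cv2.COLOR_RGB2HSV)
for n,p in (('jarA',(336,272)),('jarB',(412,163)),):
    print(n,'lid side',cast(g2,s2,[p],56))
for n,p in (('A',(337,317)),('B',(376,168))): print(n,'cap side',cast(g2,s2,[p],115))
```

```text
tray [[622.4412623842037, 349.08702068960594], [613.2251689829463, 179.55768887085128], [527.8904096429786, 185.5545917249574], [539.5380734718044, 352.26822950415146]] mean [575.8 266.6] sides [170, 86, 167, 83]
   ang e01 -93.11169749744953
rack [[624.5861022911945, -223.3605096546682], [626.7780445481, -356.8731931518115], [559.428806424216, -356.0681186268712], [555.4039886300129, -223.7715931366815]] mean [ 591.5 -290. ] sides [134, 67, 132, 69]
   ang e01 -89.0594319932998
standfront [[558.477912121834, 81.01068308449821], [554.7384987539335, -68.56029941799429]] mean [556.6   6.2] sides [150, 150]
   ang e01 -91.43214932276305
small1 [[721.8244574607414, 363.0189904828612], [717.7141125346934, 250.92103627124575]] mean [719.8 307. ] sides [112, 112]
   ang e01 -92.09994872394687
small2 [[736.1194115206899, 48.47949436746815], [762.6683525352443, -55.81441732914996]] mean [749.4  -3.7] sides [108, 108]
   ang e01 -75.71818202638951
box [[472.5971487854274, 36.3245960014695], [487.55251077344565, -20.913963273012026], [404.40264573288675, -43.94644386348588], [387.8896761086599,
[... 218 characters left out ...]
mean [ 344.1 -312.9] sides [0]
red [[448.20101988580006, -327.09450557077184]] mean [ 448.2 -327.1] sides [0]
botA [[378.3056764622998, 300.6843828975862]] mean [378.3 300.7] sides [0]
botB [[415.2411539421117, -172.88937248011408]] mean [ 415.2 -172.9] sides [0]
flaskfoot [[783.840473818229, -151.11309044422734]] mean [ 783.8 -151.1] sides [0]
beakerfoot [[768.228687039959, 156.17649355915955]] mean [768.2 156.2] sides [0]
capA [142 288   9   8  57] [146.  291.9] [[377.8 300.3 115. ]]
capB [351 270   9   8  48] [355.1 273.8] [[ 416.4 -172.1  115. ]]
jarA lid side [[421.5 157.5  56. ]]
jarB lid side [[ 342.  -308.8   56. ]]
A cap side [[376.  309.2 115. ]]
B cap side [[ 418.4 -161.   115. ]]
```

Sizes check out: stand front 150 mm, tray 170 mm, rack about 130 mm, box about 88x59 mm. Jar B is white and the red one stays put. First I'll turn the tool to yaw 90°, so that tool x = +y and tool y = +x, and hover over bottle B.

Call:
play_rows --moves "-1 0 0 0 -9.7;-1 0 0 0 -9.7;-1 0 0 0 -9.7;-1 0 0 0 -9.7;-1 0 0 0 -9.7;-1 0 0 0 -9.7;-1 0 0 0 -9.6;-1 0.0382 0.0189 0 0;-1 0.0382 0.0189 0 0;-1 0.0382 0.0189 0 0;-1 0.0382 0.0189 0 0;-1 0.0382 0.0189 0 0;-1 0.0382 0.0189 0 0;-1 0.0382 0.0189 0 0;-1 0.0382 0.0189 0 0;-1 0.0382 0.0189 0 0;-1 0.0382 0.0189 0 0;-1 0 0 0 0;-1 0 0 0 0" --newtons 20

```text
time: 2.52
eef_pos: [415.6, -173.6, 236.6]
orientation: [-0.0, 0.707, 0.708, -0.0]
ft_force: [-0.2, 0.2, -0.3]
width: 87.8
grasp_force: 0.0
```

Run:
```python
from h import *
np.set_printoptions(precision=2,suppress=True)
g,s=snap('wrist','w1'); R=Rq(s['orientation']); print(s['eef_pos'],R,s['width'],s['time'])
print('expected cap px',proj(g,s,[416,-173,115]), 'base',proj(g,s,[416,-173,0]))
g,s=snap('top','t1')
```

```text
[ 415.55 -173.63  236.58] [[-0.  1. -0.]
 [ 1.  0. -0.]
 [-0. -0. -1.]] 87.7556065706578 2.525
expected cap px [[281.83 206.55]] base [[281.34 177.96]]
```

View pics/w1.png

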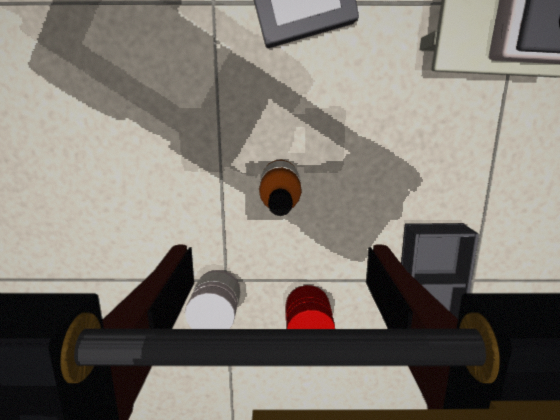

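The wrist view shows the cap at (280,201) against a predicted (282,206). That puts the bottle at about (414.5,-170), so I'll shift +4 mm, descend and grip.

Call:
play_rows --moves "-1 0.004 -0.001 0.02 0;-1 0 0 0.03 0;-1 0 0 0.03 0;-1 0 0 0.03 0;-1 0 0 0.03 0;-1 0 0 0.02 0;-1 0 0 0.0165 0;1 0 0 0 0;1 0 0 0 0;1 0 0 0 0;1 0 0 0 0;1 0 0 0 0;1 0 0 0 0;1 0 0 -0.005 0;1 0 0 -0.015 0;1 0 0 -0.03 0;1 0 0 -0.03 0;1 0 0 0 0" --newtons 20

```text
time: 4.88
eef_pos: [416.1, -170.1, 142.0]
orientation: [0.002, 0.707, 0.707, 0.001]
ft_force: [0.7, 0.1, -1.6]
width: 39.2
grasp_force: 20.0
```

Run:
```python
from h import *
np.set_printoptions(precision=1,suppress=True)
s=manip.sense(); print(s['eef_pos'],s['width'],s['grasp_force'],s['ft_force'])
for yaw,n,c in((.9,'rack',(591.5,-290)),(-3.5,'tray',(576,266.6))):
    for d in (31,-31,41.5,-41.5): a=np.radians(yaw); print(n,d,c[0]-np.sin(a)*d,c[1]+np.cos(a)*d)
g,s=load('t1'); im=g['img'];cv2.imwrite('pics/crop2.png',cv2.resize(im[150:330,130:440],None,fx=2.5,fy=2.5,interpolation=cv2.INTER_CUBIC)[:,:,::-1])
# rack: dark mask rect
gr=cv2.cvtColor(im,cv2.COLOR_RGB2GRAY)
m,st,c=blob(gr<95,(395,204)); (cx,cy),wh,a=cv2.minAreaRect(cv2.findNonZero(m)); b=cv2.boxPoints(((cx,cy),wh,a)); P=cast(g,s,b,35); print('rack',st,P[:,:2].tolist(),P.mean(0))
g,s=load('w1'); print(np.array(proj(g,s,[[624,-225,35],[556,-225,35],[620,-228,35]])))
```

```text
[ 416.1 -170.1  142. ] 39.184225311327715 19.983029414433986 [ 0.7  0.1 -1.6]
rack 31 591.0130731633336 -259.0038243930685
rack -31 591.9869268366664 -320.9961756069315
rack 41.5 590.8481463315594 -248.50511975201107
rack -41.5 592.1518536684406 -331.49488024798893
tray 31 577.8925047255806 297.5421787510779
tray -31 574.1074952744194 235.65782124892215
tray 41.5 578.5335143906966 308.0225941345075
tray -41.5 573.4664856093034 225.17740586549255
rack [321 248  15  19 120] [[445.87235177308366, -92.55628451771415], [490.78011017918806, -121.1693366688418], [480.894770133286, -136.8617318974587], [436.11170371028084, -108.19224019407443]] [ 463.4 -114.7   35. ]
[[477.8 233.2]
 [413.8 233.1]
 [473.6 235.8]]
```

Call:
play_rows --moves "1 -0.014 0.028 -0.01 0;1 -0.015 0.029 0 0;1 -0.015 0.029 0 0;1 -0.015 0.029 0 0;1 -0.015 0.029 0 0;1 -0.014 0.029 0 0;1 0 0 0 0;1 0 0 0 0"

```text
time: 5.88
eef_pos: [586.3, -256.5, 148.6]
orientation: [-0.002, 0.707, 0.707, -0.0]
ft_force: [-0.2, 0.2, -1.6]
width: 39.6
grasp_force: 20.0
```

Run:
```python
from h import *
np.set_printoptions(precision=1,suppress=True)
g,s=snap('wrist','w2'); print(s['eef_pos'],s['grasp_force'])
snap('top','t2')
```

```text
[ 586.3 -256.5  148.6] 19.982914804131724
```

View pics/w2.png

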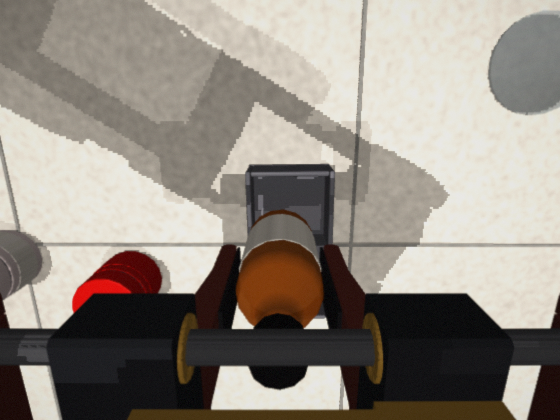

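The wrist view shows the rack's left end rim with outer corners at (247,165) and (334,164), and the bottle held between the fingers.

Run:
```python
from h import *
np.set_printoptions(precision=1,suppress=True)
g,s=load('w2')
print(cast(g,s,[(247,165),(334,164)],35)); print('bottle bottom front edge (281,211) z~',proj(g,s,[[586.3,-236.5,148.6-60],[586.3,-256.5,148.6-60]]))
# top view in t1 (rack unshadowed?)
g,s=load('t1');P=proj(g,s,[[620,-226,35],[560,-290,35]]);print(P)
gr=cv2.cvtColor(load('top0')[0]['img'],cv2.COLOR_RGB2GRAY); m,st,c=blob(gr<95,(395,204)); r=cv2.minAreaRect(cv2.findNonZero(m)); P=cast(g,s,cv2.boxPoints(r),35); print(st,P[:,:2],P.mean(0))
```

```text
[[ 560.3 -221.1   35. ]
 [ 625.3 -220.3   35. ]]
bottle bottom front edge (281,211) z~ [[281.9 204.1]
 [281.8 234.8]]
[[369.3 192.2]
 [395.9 215.8]]
[ 368  189   54   30 1526] [[ 628.3 -223.1]
 [ 627.6 -356.3]
 [ 554.  -352.3]
 [ 554.8 -220.5]] [ 591.2 -288.1   35. ]
```

Call:
play_rows --moves "1 0.003 0.006 0 0;1 0 0 0.02 0;1 0 0 0.025 0;1 0 0 0.02 0;1 0 0 0.008 0;1 0 0 0.004 0;1 0 0 0 0;1 0 0 0 0"

```text
time: 6.98
eef_pos: [594.3, -254.6, 74.0]
orientation: [0.001, 0.707, 0.707, 0.0]
ft_force: [0.6, -0.3, -1.9]
width: 39.7
grasp_force: 20.0
```

Run:
```python
from h import *
np.set_printoptions(precision=1,suppress=True)
g,s=snap('wrist','w3'); print(s['eef_pos'],s['ft_force'])
g2,s2=snap('side','s3'); c=cv2.resize(g2['img'][110:220,270:430],None,fx=3.4,fy=3.4,interpolation=cv2.INTER_CUBIC); w=cv2.resize(g['img'],(c.shape[0]*560//420//2*2,c.shape[0])); w=w[:,:800-c.shape[1]] if 0 else cv2.resize(g['img'][100:400,160:400],(256,320)); c=np.vstack([c,np.zeros((0,c.shape[1],3),np.uint8)])
h=c.shape[0]; w=cv2.resize(w,(int(256*h/320),h)); o=np.hstack([c,w])[:, :800]; print(o.shape); cv2.imwrite('pics/m3.png',o[:,:,::-1])
```

```text
[ 594.3 -254.6   74. ] [ 0.6 -0.3 -1.9]
(374, 800, 3)
```

View pics/m3.png

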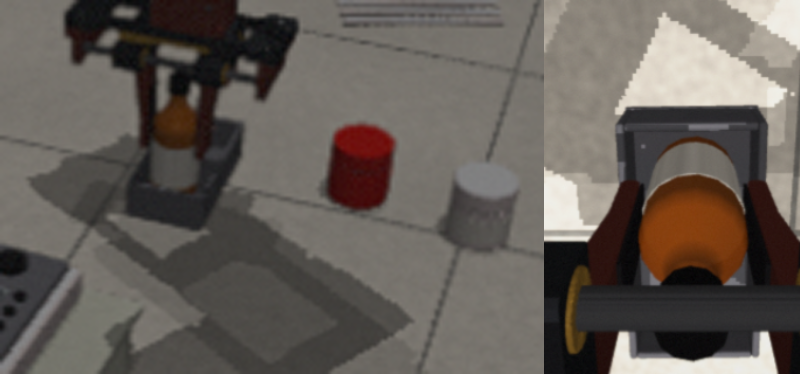

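The bottle is inside the left bay with clear margins and no contact force. I'll lower the last bit and release.

Call:
play_rows --moves "1 0 0 0.004 0;1 0 0 0.003 0;1 0 0 0.002 0;1 0 0 0.001 0;1 0 0 0 0;1 0 0 0 0"

```text
time: 7.82
eef_pos: [593.8, -254.4, 64.4]
orientation: [0.0, 0.707, 0.707, -0.0]
ft_force: [-2.2, 1.8, 9.1]
width: 39.7
grasp_force: 20.0
```

Call:
play_rows --moves "-1 0 0 0 0;-1 0 0 0 0;-1 0 0 0 0;-1 0 0 0 0;-1 0 0 -0.01 0;-1 0 0 -0.03 0;-1 0 0 -0.035 0;-1 0 0 -0.035 0;-0.68 -0.009 -0.04 0 0;-0.68 -0.009 -0.042 0 0;-0.68 -0.01 -0.042 0 0;-0.68 -0.01 -0.042 0 0;-0.68 -0.01 -0.042 0 0;-0.68 -0.009 -0.042 0 0;-0.68 0 0 0 0;-0.68 0 0 0 0"

```text
time: 9.82
eef_pos: [344.5, -311.9, 173.8]
orientation: [0.001, 0.707, 0.707, 0.0]
ft_force: [0.3, -0.4, -0.1]
width: 73.8
grasp_force: 0.0
```

Run:
```python
from h import *
np.set_printoptions(precision=1,suppress=True)
g,s=snap('wrist','w4'); print(s['eef_pos'],s['width']); print(proj(g,s,[344,-311,56]))
```

```text
[ 344.5 -311.9  173.8] 73.83808347073696
[[280.3 207.4]]
```

View pics/w4.png

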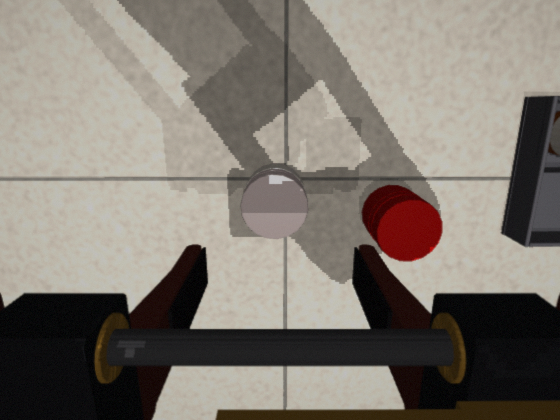

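The white jar lid is at (274,205) and the red one at (409,226), well clear. I'll shift -5 mm in x, descend and grip.

Call:
play_rows --moves "-0.68 0.001 -0.005 0.02 0;-0.68 0 0 0.03 0;-0.68 0 0 0.03 0;-0.68 0 0 0.03 0;-0.68 0 0 0.025 0;-0.68 0 0 0.011 0;-0.68 0 0 0 0;1 0 0 0 0;1 0 0 0 0;1 0 0 0 0;1 0 0 0 0;1 0 0 0 0;1 0 0 -0.005 0;1 0 0 -0.02 0;1 0 0 -0.035 0;1 0 0 -0.035 0;1 0 0 -0.035 0;1 0 0 -0.01 0" --newtons 15

```text
time: 12.12
eef_pos: [339.4, -311.2, 169.1]
orientation: [0.002, 0.707, 0.707, -0.0]
ft_force: [0.1, -0.2, -0.5]
width: 53.5
grasp_force: 15.0
```

Call:
play_rows --moves "1 0.02 0.008 0 0;1 0.038 0.0168 0 0;1 0.0384 0.0168 0 0;1 0.0384 0.0168 0 0;1 0.0384 0.0168 0 0;1 0.0384 0.0168 0 0;1 0.0384 0.0168 0 0;1 0.0384 0.0168 0 0;1 0.0384 0.0168 0 0;1 0.0384 0.0168 0 0;1 0.0384 0.0168 0 0;1 0.0384 0.0168 0 0;1 0.0384 0.0168 0 0;1 0.0384 0.0168 0 0;1 0.02 0.009 0 0;1 0 0 0 0;1 0 0 0 0"

```text
time: 14.25
eef_pos: [573.0, 227.2, 166.5]
orientation: [-0.0, 0.707, 0.707, -0.001]
ft_force: [-1.0, -0.2, -0.2]
width: 53.9
grasp_force: 15.0
```

Run:
```python
from h import *
np.set_printoptions(precision=1,suppress=True)
g,s=snap('wrist','w5'); print(s['eef_pos'],s['grasp_force'])
print(proj(g,s,[[622.4,349,10],[613,179.5,10],[528,185.5,10],[539.5,352.3,10],[578.5,308,4]]))
```

```text
[573.  227.2 166.5] 14.999534636735916
[[343.7  48. ]
 [324.4 246. ]
 [232.8 240. ]
 [239.4  43.5]
 [288.  101.8]]
```

View pics/w5.png

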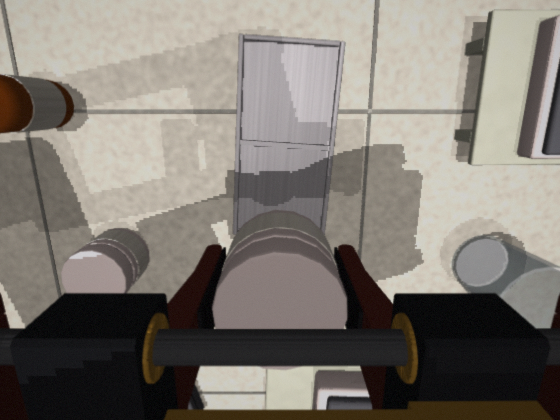

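The tray's far corners are at (240,36) and (343,41), and the partition runs from (240,140) to (331,146). The jar is held level.

Run:
```python
from h import *
np.set_printoptions(precision=1,suppress=True)
g,s=load('w5'); P=cast(g,s,[(240,36),(343,41),(240,141),(331,146),(234.5,230),(325,230)],10); print(P)
print('jar base front edge px',proj(g,s,[[573,227.2+27,166.5-28]]))
```

```text
[[540.2 357.8  10. ]
 [621.6 354.1  10. ]
 [537.6 275.9  10. ]
 [615.4 271.7  10. ]
 [530.  195.3  10. ]
 [613.  195.3  10. ]]
jar base front edge px [[282.  207.5]]
```

Call:
play_rows --moves "1 0.003 0.001 0.02 0;1 0 0 0.03 0;1 0 0 0.03 0;1 0 0 0.03 0;1 0 0 0.014 0;1 0 0 0.004 0;1 0 0 0.003 0;1 0 0 0.002 0;1 0 0 0 0;1 0 0 0 0"

```text
time: 15.55
eef_pos: [575.3, 231.7, 34.6]
orientation: [0.0, 0.707, 0.707, 0.0]
ft_force: [0.0, 0.0, -1.5]
width: 53.6
grasp_force: 15.0
```

Call:
play_rows --moves "1 0 0 0.001 0;1 0 0 0.001 0;1 0 0 0.001 0;1 0 0 0.0005 0;1 0 0 0 0;1 0 0 0 0"

```text
time: 16.3
eef_pos: [575.0, 231.6, 31.9]
orientation: [0.0, 0.707, 0.707, 0.0]
ft_force: [-3.2, -0.9, 10.4]
width: 54.0
grasp_force: 15.0
```

Call:
play_rows --moves "-0.8 0 0 0 0;-0.8 0 0 0 0;-0.8 0 0 0 0;-0.8 0 0 0 0;-0.8 0 0 -0.01 0;-0.8 0 0 -0.03 0;-0.8 0 0 -0.035 0;-0.8 0 0 -0.035 0;-0.8 0 0 -0.028 0;-0.8 -0.013 -0.031 0 0;-0.8 -0.014 -0.031 0 0;-0.8 -0.014 -0.031 0 0;-0.8 -0.014 -0.031 0 0;-0.8 -0.013 -0.032 0 0;-0.8 0 0 0 0;-0.8 0 0 0 0"

```text
time: 18.3
eef_pos: [420.3, 163.8, 169.5]
orientation: [0.001, 0.707, 0.707, 0.001]
ft_force: [-0.7, 0.5, -0.3]
width: 79.1
grasp_force: 0.0
```

Run:
```python
from h import *
np.set_printoptions(precision=1,suppress=True)
g,s=snap('wrist','w6'); print(s['eef_pos'],s['width'])
im=g['img'];hsv=cv2.cvtColor(im,cv2.COLOR_RGB2HSV)
# lid as circle
gr=cv2.medianBlur(cv2.cvtColor(im,cv2.COLOR_RGB2GRAY),5)
c=cv2.HoughCircles(gr[100:300],cv2.HOUGH_GRADIENT,1.5,40,param1=80,param2=25,minRadius=28,maxRadius=40); print(c)
for x,y,r in c[0][:3]: print(x,y+100,cast(g,s,[(x,y+100)],56))
```

```text
[420.3 163.8 169.5] 79.06318045718234
[[[278.2 104.2  32.2]
  [456.8  21.8  29.6]
  [171.8 138.8  35.8]]]
278.25 204.25 [[418.2 168.7  56. ]]
456.75 121.75 [[547.5 230.6  56. ]]
171.75 238.75 [[333.7 140.3  56. ]]
```

View pics/w6.png

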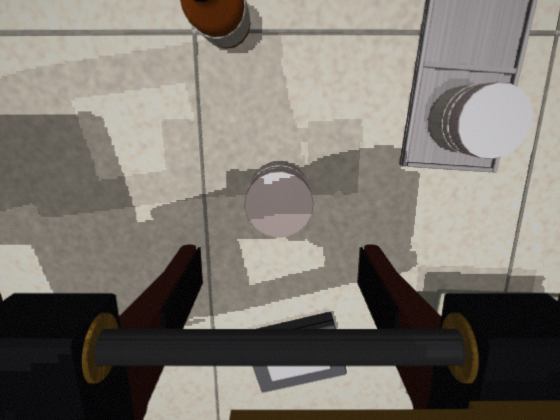

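The lid is at (278,204), and the first jar stands upright in the tray's right bay. I'll grip jar A.

Call:
play_rows --moves "-0.8 0.003 -0.001 0.02 0;-0.8 0 0 0.03 0;-0.8 0 0 0.03 0;-0.8 0 0 0.03 0;-0.8 0 0 0.02 0;-0.8 0 0 0.0115 0;-0.8 0 0 0 0;1 0 0 0 0;1 0 0 0 0;1 0 0 0 0;1 0 0 0 0;1 0 0 0 0;1 0 0 -0.005 0;1 0 0 -0.02 0;1 0 0 -0.035 0;1 0 0 -0.03 0;1 0 0 -0.01 0;1 0 0 0 0"

```text
time: 20.6
eef_pos: [418.2, 166.5, 127.4]
orientation: [0.0, 0.707, 0.707, 0.0]
ft_force: [0.2, 0.2, -0.7]
width: 53.9
grasp_force: 15.0
```

Call:
play_rows --moves "1 0.0245 0.027 0 0;1 0.0245 0.027 0 0;1 0.0245 0.027 0 0;1 0.0245 0.027 0 0;1 0.0245 0.027 0 0;1 0.024 0.026 0 0;1 0 0 0 0;1 0 0 0.02 0;1 0 0 0.03 0;1 0 0 0.02 0;1 0 0 0.01 0;1 0 0 0 0;1 0 0 0 0"

```text
time: 22.22
eef_pos: [579.7, 313.3, 48.1]
orientation: [0.0, 0.707, 0.707, 0.001]
ft_force: [0.5, 0.2, -0.5]
width: 53.9
grasp_force: 15.0
```

Run:
```python
from h import *
g,s=snap('wrist','w7'); g2,s2=snap('side','s7')
a=cv2.resize(g['img'][0:320,120:440],(400,400)); b=cv2.resize(g2['img'][230:370,190:330],(400,400),interpolation=cv2.INTER_CUBIC)
cv2.imwrite('pics/m7.png',np.hstack([a,b])[:,:,::-1])
```

```text
(no output)
```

View pics/m7.png

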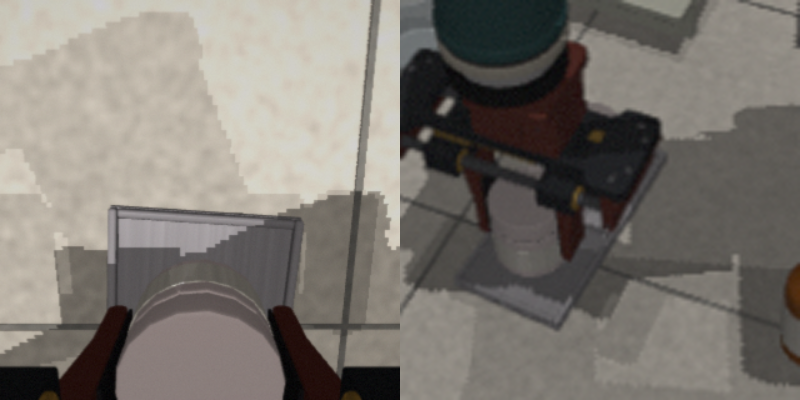

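The jar is inside the left bay walls, slightly left of centre in x. I'll lower it the last 16 mm.

Call:
play_rows --moves "1 0 0.001 0.007 0;1 0 0 0.004 0;1 0 0 0.002 0;1 0 0 0.001 0;1 0 0 0.001 0;1 0 0 0.001 0;1 0 0 0 0;1 0 0 0 0"

```text
time: 23.32
eef_pos: [580.0, 313.1, 31.9]
orientation: [0.0, 0.707, 0.707, 0.0]
ft_force: [-2.6, -0.8, 5.5]
width: 53.5
grasp_force: 15.0
```

Call:
play_rows --moves "-0.8 0 0 0 0;-0.8 0 0 0 0;-0.8 0 0 0 0;-0.8 0 0 0 0;-0.8 0 0 -0.01 0;-0.8 0 0 -0.03 0;-0.8 0 0 -0.04 0;-0.8 0 0 -0.04 0;-0.8 0 0 -0.04 0;-1 0 0 -0.04 0;-1 -0.002 -0.034 0 0;-1 -0.002 -0.034 0 0;-1 -0.002 -0.034 0 0;-1 -0.002 -0.034 0 0;-1 -0.001 -0.034 0 0;-1 -0.001 -0.033 0 0;-1 0 0 0 0;-1 0 0 0 0"

```text
time: 25.58
eef_pos: [378.1, 303.3, 232.0]
orientation: [0.0, 0.707, 0.707, 0.001]
ft_force: [-0.5, -0.1, -0.7]
width: 87.7
grasp_force: 0.0
```

Run:
```python
from h import *
np.set_printoptions(precision=1,suppress=True)
g,s=snap('wrist','w8'); print(s['eef_pos'],s['width'])
hsv=cv2.cvtColor(g['img'],cv2.COLOR_RGB2HSV); e=proj(g,s,[377,303,115])[0]; print(e)
m,st,c=blob((hsv[...,1]>120)&(hsv[...,2]>50)&(np.indices(hsv.shape[:2])[0]<290),e);print('amber',st,c)
m,st,c=blob((hsv[...,2]<40)&(np.indices(hsv.shape[:2])[0]<280),e);print('cap',st,c,cast(g,s,[c],115))
```

```text
[378.1 303.3 232. ] 87.72791162091336
[279.5 209.5]
amber [257 168  43  40 987] [278.1 184.5]
cap [266 189  25  27 532] [278.2 202.1] [[376. 309. 115.]]
```

Call:
play_rows --moves "-1 0.003 -0.0015 0.02 0;-1 0 0 0.03 0;-1 0 0 0.03 0;-1 0 0 0.03 0;-1 0 0 0.03 0;-1 0 0 0.02 0;-1 0 0 0.012 0;-1 0 0 0 0;1 0 0 0 0;1 0 0 0 0;1 0 0 0 0;1 0 0 0 0;1 0 0 0 0;1 0 0 0 0;1 0 0 -0.005 0;1 0 0 -0.02 0;1 0 0 -0.035 0;1 0 0 -0.035 0;1 0 0 0 0" --newtons 20

```text
time: 28.0
eef_pos: [377.1, 307.0, 156.6]
orientation: [0.001, 0.707, 0.707, 0.003]
ft_force: [0.6, 1.4, -1.4]
width: 39.7
grasp_force: 19.9
```

Call:
play_rows --moves "1 -0.02 0.004 -0.01 0;1 -0.0417 0.004 0 0;1 -0.0417 0.004 0 0;1 -0.0417 0.004 0 0;1 -0.0417 0.004 0 0;1 -0.0417 0.004 0 0;1 -0.0417 0.004 0 0;1 -0.0417 0.004 0 0;1 -0.0417 0.004 0 0;1 -0.0417 0.004 0 0;1 -0.0417 0.004 0 0;1 -0.0417 0.004 0 0;1 -0.0417 0.004 0 0;1 -0.0417 0.004 0 0;1 -0.0417 0.004 0 0;1 -0.0417 0 0 0;1 -0.02 0 0 0;1 0 0 0 0"

```text
time: 30.25
eef_pos: [435.2, -359.7, 163.1]
orientation: [-0.001, 0.708, 0.707, 0.0]
ft_force: [0.1, 0.3, -1.5]
width: 39.6
grasp_force: 19.9
```

Call:
play_rows --moves "1 0 0.025 0 0;1 0 0.035 0 0;1 0 0.035 0 0;1 0 0.035 0 0;1 0 0.023 0 0;1 0 0 0 0;1 0 0 0 0"

```text
time: 31.12
eef_pos: [587.5, -357.8, 163.6]
orientation: [-0.001, 0.707, 0.708, -0.0]
ft_force: [-0.2, 0.4, -0.7]
width: 39.5
grasp_force: 19.9
```

Run:
```python
from h import *
g,s=snap('wrist','w9'); print(s['eef_pos'],s['width'],s['grasp_force'])
g2,s2=snap('side','s9')
a=cv2.resize(g['img'][0:400,140:440],(300,400)); b=cv2.resize(g2['img'][80:220,260:435],(500,400),interpolation=cv2.INTER_CUBIC)
cv2.imwrite('pics/m9.png',np.hstack([a,b])[:,:,::-1])
```

```text
[ 587.52628238 -357.81648943  163.58918852] 39.50954795451642 19.937258348800242
```

View pics/m9.png

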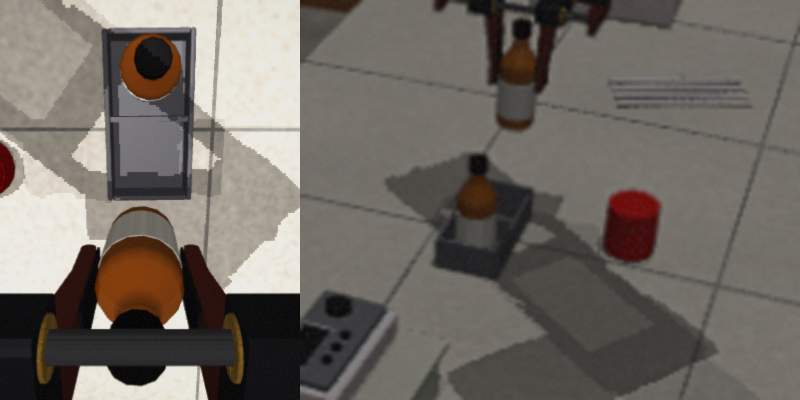

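The wrist view shows the whole rack, with bottle one upright in the far bay and the near bay empty. I overshot 40 mm in y, so I'll cast the corners before correcting.

Run:
```python
from h import *
np.set_printoptions(precision=1,suppress=True)
g,s=load('w9'); P=cast(g,s,[(244,29),(334,29),(331,199),(248,199)],35);print(P,P.mean(0)); print(cast(g,s,[(249,118),(327,118)],35))
print(cast(g,s,[(293,58)],119), 'base front',proj(g,s,[587.5,-337.8,103]))
```

```text
[[ 560.4 -227.2   35. ]
 [ 624.7 -227.2   35. ]
 [ 627.7 -352.5   35. ]
 [ 560.3 -352.6   35. ]] [ 593.3 -289.9   35. ]
[[ 562.6 -288.9   35. ]
 [ 622.  -288.8   35. ]]
[[ 592.9 -256.7  119. ]] base front [[281.8 203.8]]
```

Call:
play_rows --moves "1 0.02 0.003 0 0;1 0.019 0.003 0 0;1 0 0 0 0;1 0 0 0.02 0;1 0 0 0.03 0;1 0 0 0.025 0;1 0 0 0.01 0;1 0 0 0.004 0;1 0 0 0 0;1 0 0 0 0"

```text
time: 32.48
eef_pos: [595.3, -321.0, 76.2]
orientation: [0.001, 0.707, 0.707, 0.0]
ft_force: [0.3, 0.1, -1.4]
width: 39.9
grasp_force: 19.9
```

Call:
play_rows --moves "1 0.001 -0.001 0.006 0;1 0 0 0.003 0;1 0 0 0.001 0;1 0 0 0.001 0;1 0 0 0 0;1 0 0 0 0"

```text
time: 33.22
eef_pos: [593.8, -319.5, 64.2]
orientation: [0.0, 0.707, 0.707, 0.0]
ft_force: [-0.5, -0.4, -1.7]
width: 39.8
grasp_force: 19.9
```

Call:
play_rows --moves "1 0 0 0.001 0;1 0 0 0.0005 0;1 0 0 0 0;1 0 0 0 0"

```text
time: 33.72
eef_pos: [594.0, -319.7, 63.3]
orientation: [0.0, 0.707, 0.707, 0.0]
ft_force: [-1.3, 0.7, 4.1]
width: 39.7
grasp_force: 19.9
```

Call:
play_rows --moves "-1 0 0 0 0;-1 0 0 0 0;-1 0 0 0 0;-1 0 0 0 0;-1 0 0 -0.01 0;-1 0 0 -0.03 0;-1 0 0 -0.04 0;-1 0 0 -0.04 0;-1 0 0 -0.01 0;-1 0 0 0 0"

```text
time: 34.98
eef_pos: [593.9, -319.6, 193.2]
orientation: [0.001, 0.707, 0.707, 0.0]
ft_force: [0.3, 0.9, -0.8]
width: 88.2
grasp_force: 0.0
```

Call:
play_rows --moves "-1 0 -0.03 0 0;-1 0 -0.04 0 0;-1 0.03 -0.04 0 0;-1 0.04 -0.04 0 0;-1 0.041 -0.02 0 0;-1 0.041 -0.02 0 0;-1 0.041 0 0 0;-1 0.041 0 0 0;-1 0.041 0 0 0;-1 0.041 0 0 0;-1 0 0 0 9.5;-1 0 0 0 9.5;-1 0 0 0 9.5;-1 0 0 0 9.5;-1 0 0 0 9.5;-1 0 0 0 9.5;-1 0 0 0 9.5;-1 0 0 0 8;-1 0 0 0 0;-1 0 0 0 0"

```text
time: 37.48
eef_pos: [402.9, -3.5, 191.9]
orientation: [-0.0, 0.991, 0.136, -0.001]
ft_force: [-0.2, 0.5, 0.3]
width: 87.9
grasp_force: 0.0
```

Run:
```python
from h import *
np.set_printoptions(precision=2,suppress=True)
g,s=snap('wrist','w10'); R=Rq(s['orientation']); print(s['eef_pos'],np.degrees(np.arctan2(R[1,0],R[0,0])))
snap('top','t10')
```

```text
[402.91  -3.46 191.92] 15.670433612935119
```

View pics/w10.png

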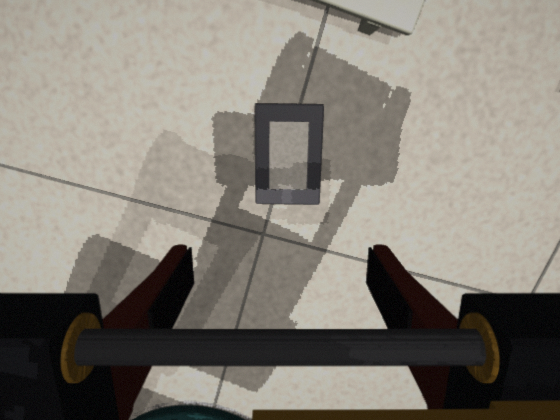

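The box's top corners are at (257,104), (323,104), (321,203) and (256,203), aligned with the tool to about 1°. The stand's front corner is at (411,33).

Run:
```python
from h import *
np.set_printoptions(precision=1,suppress=True)
g,s=load('w10'); P=cast(g,s,[(257,104),(323,104),(321,203),(256.5,203)],26);print(P,P.mean(0),[np.linalg.norm(P[i]-P[i-1]) for i in range(4)])
d=(P[0]+P[1]-P[2]-P[3])[:2]; a=np.arctan2(d[1],d[0]); print(np.degrees(a))
R=Rq(s['orientation']); t=P.mean(0)-35*np.r_[np.cos(a),np.sin(a),0]; print('rear grip',t,'tool delta',R.T@(t-s['eef_pos']))
print('stand corner',cast(g,s,[(411,33)],46))
```

```text
[[471.6  37.2  26. ]
 [486.9 -17.1  26. ]
 [402.6 -41.9  26. ]
 [386.5  15.5  26. ]] [436.9  -1.6  26. ] [np.float64(87.8882305691601), np.float64(56.411425802279176), np.float64(87.84432668809475), np.float64(59.66078213906867)]
15.370331738953043
rear grip [403.1 -10.9  26. ] tool delta [ -1.5   7.3 165.9]
stand corner [[553.7 -63.6  46. ]]
```

Call:
play_rows --moves "-1 -0.0015 0.007 0 0;-1 0 0 0.035 0;-1 0 0 0.04 0;-1 0 0 0.04 0;-1 0 0 0.035 0;-1 0 0 0.015 0;-1 0 0 0.009 0;-1 0 0 0 0;1 0 0 0 0;1 0 0 0 0;1 0 0 0 0;1 0 0 0 0;1 0 0 0 0;1 0 0 0 0" --newtons 20

```text
time: 39.33
eef_pos: [404.3, -10.7, 19.1]
orientation: [0.0, 0.991, 0.135, 0.0]
ft_force: [-0.7, -0.1, 7.3]
width: 59.7
grasp_force: 20.0
```

Call:
play_rows --moves "1 0 0 -0.001 0;1 0.005 0 0 3;1 0.005 0 0 5;1 0.005 0 0 5;1 0.005 0 0 4;1 0 0 0 0;1 0 0 0 0"

```text
time: 40.2
eef_pos: [423.2, -7.3, 19.6]
orientation: [-0.0, 1.0, -0.012, -0.0]
ft_force: [-0.7, -0.1, -1.7]
width: 60.0
grasp_force: 20.0
```

Run:
```python
from h import *
np.set_printoptions(precision=1,suppress=True)
g,s=snap('wrist','w11'); R=Rq(s['orientation']); print(s['eef_pos'],np.degrees(np.arctan2(R[1,0],R[0,0])),s['width'],s['ft_force'])
C=np.array([556.5,7.5]); a=np.radians(-1.4); u=np.array([np.cos(a),np.sin(a)]); v=np.array([-u[1],u[0]]); d=s['eef_pos'][:2]-C; print('stand coords from front: along',d@u,'lat',d@v)
```

```text
[423.2  -7.3  19.6] -1.4012292928935495 59.995815017616934 [-0.7 -0.1 -1.7]
stand coords from front: along -132.9464937440169 lat -18.05517824434993
```

View pics/w11.png

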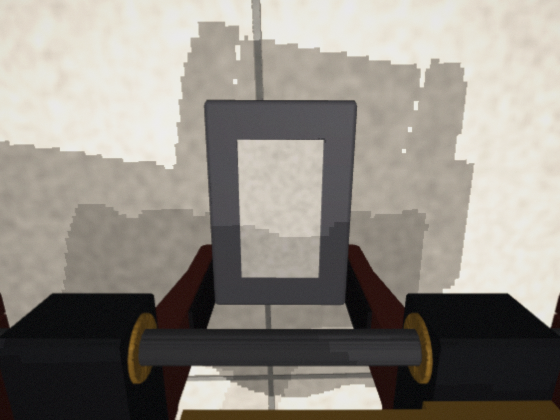

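The box is held straight, with corners at (206,101), (356,101), (346,303) and (214,303). I'll slide to the stand's centreline and stop short of the mouth.

Call:
play_rows --moves "1 0 -0.007 0 0;1 0 -0.007 0 0;1 0 -0.006 0 0;1 0.01 0 0 0;1 0.015 0 0 0;1 0.01 0 0 0;1 0 0 0 0;1 0 0 0 0"

```text
time: 41.25
eef_pos: [458.6, 11.7, 19.5]
orientation: [-0.0, 1.0, -0.013, -0.001]
ft_force: [-0.1, -0.4, -1.1]
width: 59.9
grasp_force: 20.0
```

Run:
```python
from h import *
np.set_printoptions(precision=1,suppress=True)
g,s=snap('wrist','w12'); R=Rq(s['orientation']); print(s['eef_pos'],np.degrees(np.arctan2(R[1,0],R[0,0])),s['width'],s['ft_force'])
print(proj(g,s,[[556.5,83,46],[554,-66,46]]))
t,_=snap('top','t12'); b=cv2.resize(t['img'][140:300,200:360],(373,373),interpolation=cv2.INTER_CUBIC); a=cv2.resize(g['img'],(427,320)); a=np.vstack([a,np.zeros((53,427,3),np.uint8)])
cv2.imwrite('pics/m12.png',np.hstack([a,b])[:,:,::-1])
```

```text
[458.6  11.7  19.5] -1.4887552423643176 59.86224811012552 [-0.1 -0.4 -1.1]
[[ 47.8  40.9]
 [520.2  35.9]]
```

View pics/m12.png

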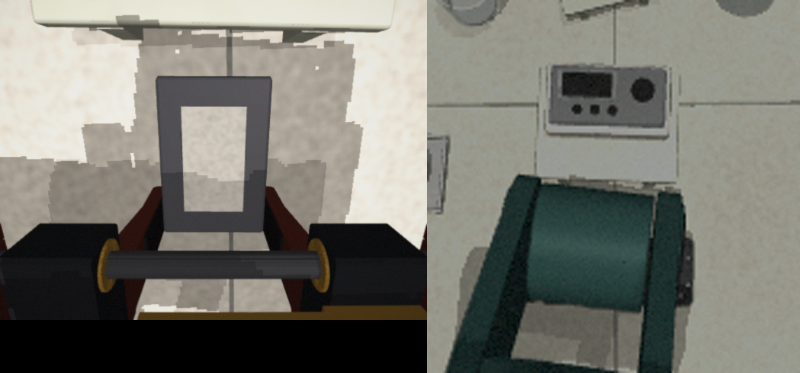

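The shelf corners are at about (43,28) and (518,33) full scale, with midpoint 280.7. The box mid is at 280.7 too, so it's centred, with yaw about 0.6° off. I'll insert.

Call:
play_rows --moves "1 0.01 0 0 0.6;1 0.015 0 0 0;1 0.015 0 0 0;1 0.015 0 0 0;1 0.015 0 0 0;1 0.009 0 0 0;1 0 0 0 0;1 0 0 0 0"

```text
time: 42.35
eef_pos: [537.2, 9.0, 19.5]
orientation: [-0.0, 1.0, -0.018, -0.001]
ft_force: [-0.0, 0.1, -1.2]
width: 59.8
grasp_force: 20.0
```

Call:
play_rows --moves "1 0 0 0.001 0;-1 0 0 0 0;-1 0 0 0 0;-1 0 0 0 0;-1 0 0 0 0;-1 -0.02 0 0 0;-1 -0.025 0 0 0;1 0 0 0 0;1 0 0 0 0;1 0 0 0 0;1 0 0 0 0;1 0 0 0 0;1 0 0 0 0;1 0 0 0 0;1 0.008 0 0 0;1 0.006 0 0 0;1 0 0 0 0"

```text
time: 44.48
eef_pos: [508.3, 10.0, 18.8]
orientation: [-0.0, 1.0, -0.018, 0.001]
ft_force: [0.3, -0.5, 0.4]
width: 0.3
grasp_force: 0.0
```

Run:
```python
from h import *
np.set_printoptions(precision=1,suppress=True)
g,s=snap('wrist','w13'); print(s['eef_pos'],s['width'])
print('expected box rear top corners',proj(g,s,[[528,39,26],[528,-21,26]]))
gr=cv2.cvtColor(g['img'],cv2.COLOR_RGB2GRAY); 
for c in (230,330): print(c,[int(v) for v in gr[100:300:5,c]])
```

```text
[508.3  10.   18.8] 0.34156743299730835
expected box rear top corners [[211.7 245.1]
 [351.7 240.3]]
230 [154, 156, 156, 157, 159, 155, 154, 155, 154, 155, 155, 155, 155, 158, 157, 159, 159, 123, 74, 72, 77, 76, 74, 74, 74, 59, 58, 57, 57, 54, 134, 132, 132, 134, 133, 134, 130, 131, 131, 14]
330 [158, 159, 156, 157, 160, 155, 155, 156, 156, 157, 156, 158, 160, 158, 158, 162, 160, 131, 77, 75, 76, 73, 74, 72, 72, 74, 74, 72, 59, 58, 158, 158, 163, 162, 164, 166, 166, 168, 159, 12]
```

Call:
play_rows --moves "1 0.006 0 0 0;1 0.003 0 0 0;1 0.003 0 0 0;1 0.002 0 0 0;1 0.002 0 0 0;1 0.002 0 0 0;1 0.002 0 0 0;1 0 0 0 0"

```text
time: 45.52
eef_pos: [527.6, 9.3, 18.7]
orientation: [-0.0, 1.0, -0.018, 0.0]
ft_force: [0.4, -0.2, -0.1]
width: 0.6
grasp_force: 0.0
```

Call:
play_rows --moves "1 0.001 0 0 0;1 0.001 0 0 0;1 0.001 0 0 0;1 0.001 0 0 0;1 0.001 0 0 0;1 0 0 0 0"

```text
time: 46.28
eef_pos: [531.3, 9.2, 18.6]
orientation: [-0.0, 1.0, -0.018, -0.001]
ft_force: [-4.3, 0.1, 3.1]
width: 0.4
grasp_force: 1.9
```

Call:
play_rows --moves "1 0.001 0 0 0;1 0.001 0 0 0;1 0 0 0 0"

```text
time: 46.65
eef_pos: [531.3, 9.3, 18.4]
orientation: [-0.0, 1.0, -0.018, -0.003]
ft_force: [-6.9, -0.4, 5.5]
width: 0.3
grasp_force: 3.9
```

Run:
```python
from h import *
np.set_printoptions(precision=1,suppress=True)
g,s=snap('wrist','w14'); print(s['eef_pos'],s['ft_force'])
gr=cv2.cvtColor(g['img'],cv2.COLOR_RGB2GRAY).astype(int)
for c in (225,240,320,335):
    col=gr[150:300,c]; d=np.diff(col); lo=150+int(np.argmin(d)); hi=lo+int(np.argmax(gr[lo+1:298,c]-gr[lo:297,c])); print(c,lo,hi,cast(g,s,[(c,lo)],36)[0],cast(g,s,[(c,hi)],26)[0])
```

```text
[531.3   9.3  18.4] [-6.9 -0.4  5.5]
225 292 295 [534.3  32.4  36. ] [527.   34.5  26. ]
240 292 295 [534.1  26.2  36. ] [526.8  27.8  26. ]
320 292 296 [532.9  -6.9  36. ] [525.  -8.  26.]
335 292 296 [532.6 -13.2  36. ] [524.8 -14.7  26. ]
```

Call:
play_rows --moves "1 -0.005 0 0 0;1 -0.02 0 0 0;1 -0.035 0 0 0;1 0 0 -0.03 0;1 0 0 -0.04 0;1 0 0 -0.04 0;1 0 0 -0.04 0;1 -0.035 0 0 0;1 -0.035 0 0 0;1 0 0 0 0;1 0 0 0 0"

```text
time: 48.08
eef_pos: [406.0, 13.6, 169.2]
orientation: [0.0, 1.0, -0.018, 0.002]
ft_force: [-0.6, 0.0, 0.5]
width: 0.3
grasp_force: 0.0
```

Run:
```python
from h import *
np.set_printoptions(precision=1,suppress=True)
g,s=snap('wrist','w15'); R=Rq(s['orientation']); print(s['eef_pos'],s['time'])
im=g['img']; gr=cv2.cvtColor(im,cv2.COLOR_RGB2GRAY).astype(np.uint8)
e=proj(g,s,[[541,40,26],[541,-20,26],[556,39,36],[556,-21,36]]);print('exp',e)
y0,y1=int(e[:,1].min())-12,int(e[:,1].max())+12; m=np.zeros_like(gr); m[y0:y1]=(gr[y0:y1]<100)
b,st,c=blob(m,e.mean(0)); print('dark blob',st,c); x,y,w,h=st[:4]
print('rear edge',cast(g,s,[(x,y+h),(x+w,y+h)],26))
t,_=snap('top','t15'); hsv=cv2.cvtColor(t['img'],cv2.COLOR_RGB2HSV)
for X,n in (((594,-254,119),'b2'),((594,-320,119),'b1')):
    p=proj(t,None,X)[0]; 
    b,st,c=blob(hsv[...,2]<26,p); print(n,p,st,c,cast(t,None,[c],119))
    b,st,c=blob((hsv[...,1]>130)&(hsv[...,2]>30)&(hsv[...,0]>4),p); print(' amber',st,c)
gt=cv2.medianBlur(cv2.cvtColor(t['img'],cv2.COLOR_RGB2GRAY),3)
for X in ((575,231.6,60),(580,313,60)):
    p=proj(t,None,X)[0]; u,v=(p-22).astype(int); cc=cv2.HoughCircles(cv2.resize(gt[v:v+44,u:u+44],None,fx=4,fy=4),cv2.HOUGH_GRADIENT,1.5,60,param1=60,param2=20,minRadius=40,maxRadius=56)
    print(p, None if cc is None else [(q[0]/4+u,q[1]/4+v,q[2]/4,cast(t,None,[(q[0]/4+u,q[1]/4+v)],60)[0]) for q in cc[0][:1]])
```

```text
[406.   13.6 169.2] 48.075
exp [[238.8  25.8]
 [318.8  22.6]
 [237.2  -0.5]
 [321.6  -4. ]]Traceback (most recent call last):
  File "<stdin>", line 7, in <module>
  File "h.py", line 22, in blob
    i=min([i for i in range(1,n) if st[i,4]>25],key=lambda i:np.hypot(*(c[i]-near)))
ValueError: min() iterable argument is empty
```

Run:
```python
from h import *
np.set_printoptions(precision=1,suppress=True)
g,s=load('w15'); gr=cv2.cvtColor(g['img'],cv2.COLOR_RGB2GRAY)
for r in (2,8,14,20,26): 
    d=np.where(gr[r,200:360]<125)[0]+200; print(r,(d.min(),d.max(),len(d)) if len(d) else None)
for c in (250,280,310): print(c,gr[0:40:2,c])
t,_=snap('top','t15'); hsv=cv2.cvtColor(t['img'],cv2.COLOR_RGB2HSV)
for X,n in (((594,-254,119),'b2'),((594,-320,119),'b1')):
    p=proj(t,None,X)[0]; u,v=p.astype(int); sub=hsv[v-14:v+15,u-14:u+15]
    am=(sub[...,1]>130)&(sub[...,2]>30)&(sub[...,0]>4)
    yy,xx=np.nonzero(am); print(n,p,'amber c',xx.mean()+u-14,yy.mean()+v-14,len(xx),'exp',proj(t,None,np.r_[X[:2],85])[0])
gt=cv2.medianBlur(cv2.cvtColor(t['img'],cv2.COLOR_RGB2GRAY),3)
for X in ((575,231.6,60),(580,313,60)):
    p=proj(t,None,X)[0]; u,v=(p-22).astype(int); cc=cv2.HoughCircles(cv2.resize(gt[v:v+44,u:u+44],None,fx=4,fy=4),cv2.HOUGH_GRADIENT,1.5,60,param1=60,param2=20,minRadius=40,maxRadius=56)
    print(p, None if cc is None else [(q[0]/4+u,q[1]/4+v,q[2]/4,cast(t,None,[(q[0]/4+u,q[1]/4+v)],60)[0]) for q in cc[0][:1]])
```

```text
2 (np.int64(200), np.int64(359), 151)
8 (np.int64(212), np.int64(344), 115)
14 (np.int64(239), np.int64(319), 81)
20 (np.int64(240), np.int64(319), 80)
26 (np.int64(241), np.int64(318), 78)
250 [ 80  83  94  91  94  94  96  95  94  95  95  80  41  16  22  75 169 183
 185 149]
280 [179 103  87  95  97  95  97  97  98  96  97  76  38  16  25  76 155 179
 182 185]
310 [ 77  84  95  95  96  96 101  97  97  97  96  78  40  22  25  76 173 184
 182 186]
b2 [388.5 196. ] amber c 384.63354037267084 200.67080745341616 161 exp [385.2 198.7]
b1 [417.  195.8] amber c 410.4 200.23030303030302 165 exp [412.8 198.5]
[184.3 209.4] [(np.float64(186.1875), np.float64(209.6875), np.float32(10.7875), array([574.4, 226.9,  60. ]))]
[151.3 207.6] [(np.float64(152.4375), np.float64(208.4375), np.float32(10.375), array([578. , 310.2,  60. ]))]
```

```bash
python3 -c "
from workcell import manip
print(manip.hand_in())"
```

```text
the job is handed in; nothing more can be done
None
```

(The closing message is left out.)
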